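# Shut the marked air valve under the sliding cover

## Robot

A 6-joint arm with a two-finger parallel gripper is mounted at the origin on the work surface. World frame = base frame: x ahead of the robot, y to its left, z up, the work surface at z = 0. Lengths are in m, angles in degrees, forces in N, time in s.
With the tool pointing down it reaches from about 0.25 to 0.725 m from the base axis. Payload 9.7 kg.
Tool frame: the origin (TCP) lies midway between the tips of the shut fingers; the grasp point (between the pads) lies 19 mm behind it; z points along the fingers, y is the line along which they close (so a half turn about z gives the same grasp; the last joint's range is limited). The gripper opens to 85 mm and grips with 20 to 120 N. Pads are 22 mm wide; open, the fingers measure 114 mm over their backs; the gripper's body (76 mm by 85 mm) begins 54 mm behind the grasp point. The pads swing forward as they close: fully open they stand 13 mm farther back than shut.
Start: joints at [-67.265, 4.979, 10.078, 95.1, 0, 90], TCP at [0.213, -0.507, 0.231] pointing down, gripper open.
Joint ranges: [-179.16, 179.16], [-48.56, 103.87], [-65.8, 70.77], [-126.05, 130.52], [-82.76, 87.17], [-180, 180]. Speed limits (degrees/s): [127.2, 127.2, 147.25, 180, 180, 180].

## Interface

Orientations are given as [roll, pitch, yaw] about the fixed x, y, z axes, in that order (R = Rz(yaw) Ry(pitch) Rx(roll)).
In Python, from workcell import bot gives the robot as it stands. The module is installed in compiled form; this text tells all that it offers.
- The arm moves only by the tool send_rows, never from a script. Its argument "moves" is one flat list of numbers, 7 for each row, row after row: the shift along the world's x, y, z normalised to -1 to 1, where 1 is 0.025 m, then the turn, a rotation vector about the world's x, y, z normalised to -1 to 1, where 1 is 0.15 rad, then the closure, from -1 (fully open) to 1 (shut), so that 0 is half open. A call has 1 to 8 rows; each row shifts and turns the commanded pose from where the row before left it; what a row does not reach is not made up. A row lasts 1/8 s, in which the tool goes at most 62.5 mm and 10.7 degrees, less where a joint would pass 70% of its speed; a pose out of reach is approached as far as the arm can. A call with a number of a shift or a turn outside -1 to 1 is refused whole. A call with a gripper value outside its range is refused whole. The fingers move at their own pace and stop on an object; "squeeze" is the grip in N (left out, the last holds). Time passes only in rows, so rows that do not move let the fingers close. It gives the time, the measured TCP pose, the force, the opening and the grip force at its end, in the units of the state.
- bot.get_obs(): the state, without advancing time (a new reading comes with each control period).
- bot.camera(name): name is "side" or "top" or "wrist"; returns a dict with "color" (480x640x3 uint8, red, green, blue), "camera_matrix" (3x3 intrinsics, pixels), "R" (3x3) and "t" (3): a world point X has camera coordinates R X + t. Camera axes: x right, y down, z forward; pixel columns grow to the right and rows downward; lengths in m; the calibration is good to about 2 mm. A picture is of the moment at which its call begins. There is no depth.
- bot.job_done(): hands the job in; it is judged then, once.
Trained networks look in the newest picture that a camera, given by its name, has taken for a name from the list of things; names that differ only in an ending like _2 or _b are one class to them, and where a whole thing is asked for, a point or a joint stands for the part that bears it (a point fixed in the world has none). Each returns a list of dicts, best first, with "p" (0 to 1); they miss things now and then, are a little off and sometimes report something else, mostly with a low value. They report only what shows in the picture. A call takes as long as a camera call.
- bot.boxes_of(camera, query): "extent" ([left, top, right, bottom] in pixels, round what is visible of it).
- bot.trace(camera, query): "region" (480x640 bool, what is visible of it) and "extent" ([left, top, right, bottom] in pixels, round what is visible of it).
- bot.landmark_of(camera, query): "pixel" ([column, row] in pixels: a listed point, or the origin of a listed thing).
The state is a dict: "time": time; "q": joint angles; "qd": joint speeds; "joint_efforts": joint torques, N m; "ee_pos": TCP position; "tcp_rot": TCP orientation; "wrist_force": force on the tool from outside, world axes, zero at the start; "torque": the same for the moment, N m; "opening": finger opening in m; "grasp_force": force on a finger pad.
Only numpy, scipy, OpenCV 4.12 (cv2) and the standard library are available. Lean on these libraries where they do the work, as an engineer would, in place of code of your own. Each camera call takes 0.05 s, during which the arm holds its last target. There are 200 camera calls.

## Task

On the compressed-air valve box, push the sliding cover fully aside by its yellow block until it is at its stop, then push the red valve handle round until it is fully shut, across its pipe. Only push, with the fingertips or the outside of the fingers: do not pinch the handle or pick anything up. Leave the cover open, the blue handle as it is and the other things on the bench undisturbed.

Things in the scene. Friction and masses are not known exactly. Their poses are not given: they have to be found in the camera images.
- manifold: Fixed grey valve box on the bench, 560 mm long. Origin: at bench level below the middle of its open well. z is up, x points roughly away from the robot, y is the direction in which the cover slides open (roughly to the robot's left). Aluminium guide rails (tops 83 mm above the bench) run along both long sides.
- well_mouth (a point): Middle of the well's mouth, at rim height, 75 mm above the bench. The well is 140 mm (box x) by 250 mm (box y) inside, walls 10 mm thick, floor 6 mm above the bench. Two valves sit in it at box x = +40 mm and box y = -75 and +45 mm; which of them is red varies.
- park (a point): Top centre of the solid closed housing over which the cover parks, 75 mm above the bench; the housing runs from box y 125 to 420 mm. An end stop stands at box y 420 mm.
- cover (a joint): Sliding cover, m open: 0 hides the well (starts 0 to 0.03), 0.28 is its stop, well wholly clear. Captive in rails, slides only along box +y, takes about 2 N, stays where left. Aluminium plate 156 x 270 x 5 mm, top 82 mm above the bench, with a yellow raised block 100 (x) by 110 mm (y) in its middle, top 104 mm above the bench.
- cover_push (a point): Middle of the upright box -y face of the yellow block on the cover (moves with the cover), 93 mm above the bench, 11 mm above the cover plate. Push it along the box's +y.
- red_handle (a joint): Angle of the red handle, rad: 0 open (along its pipe, pointing from the pivot along box -x, toward the robot), 1.571 fully shut at its stop (across the pipe, pointing along box +y). Starts 0 to 0.3. Shuts clockwise seen from above, about a vertical pivot, against about 0.07 N m of friction; stays where left.
- red_pivot (a point): On the red handle's pivot axis, at the handle's mid-height, 53 mm above the bench. A steel hub of radius 11 mm stands on it, top 65 mm above the bench. Under the handle: brass valve body 34 x 30 mm, top 34 mm above the bench, and brass pipe along box x, top 30 mm above the bench.
- red_tip (a point): Outer end of the red handle, 60 mm from the pivot, at mid-height. The handle is a bar 16 mm wide, from 42 to 64 mm above the bench. It is pushed on its box -y side (its box -x side once shut); fingers pressing on both of its long sides at once are a pinch.
- blue_handle (a joint): Angle of the blue valve handle, same build, sense and range as the red one; starts between 0 and 0.3 and is to be left as it is.
- blue_pivot (a point): On the blue handle's pivot axis, 53 mm above the bench.
- blue_tip (a point): Outer end of the blue handle, 60 mm from its pivot, 53 mm above the bench.
- screwdriver: Loose screwdriver with orange handle lying on the robot's side of the valve box; origin at its underside. Bystander.
- coupling: Loose brass pipe coupling, 32 mm across, 45 mm tall, standing beyond the valve box; origin under its centre. Bystander.
- tape: Loose blue ring (tape core), 90 mm across, 20 mm tall, lying beyond the valve box; origin under its centre. Bystander.
- jar: Loose small jar, 56 mm across, 65 mm tall, to the left of the valve box; origin under its centre. Bystander.
- pliers: Loose pliers with yellow handles, 165 mm long, 12 mm thick, at the right of the bench; origin under the joint. Bystander.
- wrench: Loose steel wrench lying at the right of the bench; origin at its underside. Bystander.
- spray: Loose bottle, 56 mm across, 150 mm tall, at the left of the bench; origin under its centre. Bystander.

How it is judged:
By the outcome, as a careful person would: the job done as asked, in the order asked, and still so for the second after the job is handed in, with the robot touching nothing.
It also fails if it takes over 48 s, if anything falls off the work surface, if the arm or the gripper's body presses on something with over 40 N, if the wrist force passes 120 N, or if a joint passes its speed limit or range.

## Working session

There is one attempt and no reset: what is moved stays moved. The work goes in short steps, Python scripts to look and compute and a tool call to move; the robot and the scene stay as the last step left them, time stands still between calls to the robot, and variables do not carry over. Pictures are saved under pics/ and viewed, at most 10 in all, crops included, and the job is handed in when it is done.

Besides the shell and the picture viewer there is one more tool, called after "Emit:" by a JSON object that holds its "name" and its "arguments". send_rows: Moves the arm, as the interface text tells. Its arguments: {"type":"object","properties":{"moves":{"type":"array"},"squeeze":{"type":"number"}},"required":["moves"]}

```bash
mkdir -p pics; cat > h.py <<'E'
import numpy as np, cv2
from workcell import bot
def ray(c,px):
    d=np.linalg.inv(c["camera_matrix"])@np.array([px[0],px[1],1.]); R=c["R"]
    return -R.T@c["t"], R.T@d
def onz(c,px,z):
    o,d=ray(c,px); return o+d*(z-o[2])/d[2]
def save(c,n): cv2.imwrite(f"pics/{n}.png",c["color"][:,:,::-1])
E
python3 - <<'E'
from h import *
np.set_printoptions(precision=3,suppress=True)
for n in("top","side"):
    c=bot.camera(n); save(c,n+"0")
    for q,z in(("manifold",0),("well_mouth",.075),("park",.075),("cover_push",.093),("cover",.08),("screwdriver",0),("jar",0),("spray",0),("coupling",0),("tape",0)):
        r=bot.landmark_of(n,q)
        if r: print(n,q,r[0]["p"],r[0]["pixel"],onz(c,r[0]["pixel"],z))
s=bot.get_obs(); print(s["time"],s["ee_pos"],s["tcp_rot"],s["opening"])
a=np.hstack([cv2.imread("pics/top0.png"),cv2.imread("pics/side0.png")]);
cv2.imwrite("pics/both.png",cv2.resize(a,(800,300)))
E
```

```text
top manifold 0.6 [380.9, 249.2] [ 0.54  -0.122  0.   ]
top well_mouth 0.82 [387.0, 245.8] [ 0.548 -0.135  0.075]
top park 0.82 [294.6, 259.0] [0.515 0.131 0.075]
top cover_push 0.75 [398.2, 245.2] [ 0.549 -0.165  0.093]Traceback (most recent call last):
  File "<stdin>", line 6, in <module>
ValueError: it knows: blue_pivot, blue_tip, coupling, cover_push, jar, manifold, park, pliers, red_pivot, red_tip, screwdriver, spray, tape, well_mouth, wrench
```

View pics/top0.png

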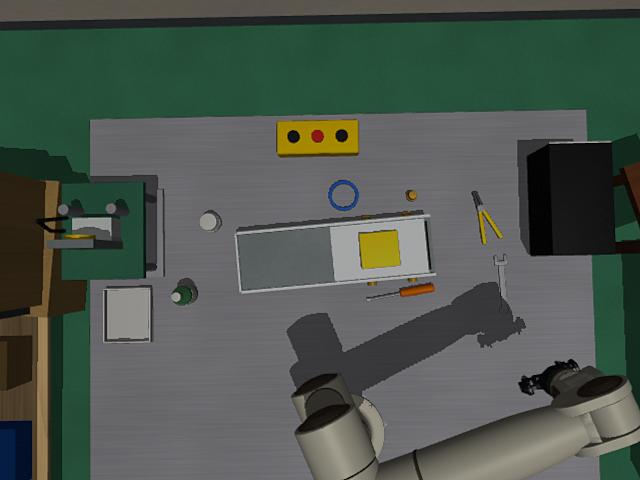

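The top picture shows the box from (237,232) to (435,274), its closed housing on the left, the yellow block at (380,249), the screwdriver at (400,292), and the arm at the lower right.

```bash
python3 - <<'E'
from h import *
np.set_printoptions(precision=3,suppress=True)
c=bot.camera("top")
for n in("top","side"):
    c=bot.camera(n); save(c,n+"0")
    for q,z in(("well_mouth",.075),("park",.075),("cover_push",.093),("screwdriver",0),("jar",0),("spray",0),("coupling",0),("tape",0)):
        r=bot.landmark_of(n,q)
        if r: print(n,q,r[0]["p"],r[0]["pixel"],onz(c,r[0]["pixel"],z))
    if n=="top":
        for p in((240,291),(435,274),(236,232),(430,214)): print(p,onz(c,p,.083))
        im=c["color"].astype(int); m=((im[...,0]>180)&(im[...,1]>150)&(im[...,2]<90)).astype(np.uint8); m[:200]=0;m[300:]=0;m[:,:330]=0;m[:,430:]=0
        b=cv2.boxPoints(cv2.minAreaRect(cv2.findNonZero(m)))
        for p in b: print("blk",p,onz(c,p,.104))
s=bot.get_obs(); print(s["time"],s["ee_pos"],s["tcp_rot"],s["opening"])
E
```

```text
top well_mouth 0.91 [385.3, 245.8] [ 0.548 -0.13   0.075]
top park 0.45 [405.3, 294.4] [ 0.408 -0.184  0.075]
top cover_push 0.86 [394.9, 249.0] [ 0.538 -0.155  0.093]
top screwdriver 0.64 [401.5, 294.9] [ 0.403 -0.18   0.   ]
top jar 0.72 [211.2, 225.5] [0.62  0.384 0.   ]
top spray 0.69 [186.7, 290.0] [0.429 0.459 0.   ]
top coupling 0.55 [410.4, 195.4] [ 0.699 -0.214  0.   ]
top tape 0.7 [342.0, 194.0] [ 0.707 -0.009  0.   ]
(240, 291) [0.427 0.287 0.083]
(435, 274) [ 0.465 -0.269  0.083]
(236, 232) [0.595 0.296 0.083]
(430, 214) [ 0.636 -0.259  0.083]Traceback (most recent call last):
  File "<stdin>", line 12, in <module>
cv2.error: OpenCV(4.12.0) /io/opencv/modules/imgproc/src/convhull.cpp:143: error: (-215:Assertion failed) total >= 0 && (depth == CV_32F || depth == CV_32S) in function 'convexHull'
```

```bash
python3 - <<'E'
from h import *
np.set_printoptions(precision=3,suppress=True)
c=bot.camera("top")
im=c["color"].astype(int); m=((im[...,0]-im[...,2]>90)&(im[...,1]-im[...,2]>70)).astype(np.uint8); m[:220]=0;m[282:]=0;m[:,:345]=0;m[:,415:]=0
m=cv2.morphologyEx(m,cv2.MORPH_OPEN,np.ones((5,5),np.uint8))
b=cv2.boxPoints(cv2.minAreaRect(cv2.findNonZero(m)))
for p in b: print("blk",p,onz(c,p,.104))
c=bot.camera("side"); save(c,"side0")
for q,z in(("well_mouth",.075),("park",.075),("cover_push",.093),("coupling",0),("tape",0)):
    r=bot.landmark_of("side",q)
    if r: print(q,r[0]["p"],r[0]["pixel"],onz(c,r[0]["pixel"],z))
s=bot.get_obs(); print(s["time"],s["ee_pos"],s["tcp_rot"],s["opening"],s["wrist_force"])
E
```

```text
blk [358.516 233.68 ] [ 0.583 -0.053  0.104]
blk [396.656 230.213] [ 0.591 -0.161  0.104]
blk [399.787 264.656] [ 0.494 -0.167  0.104]
blk [361.648 268.123] [ 0.486 -0.06   0.104]
well_mouth 0.84 [305.9, 274.6] [ 0.526 -0.135  0.075]
park 0.68 [282.5, 220.3] [0.515 0.142 0.075]
cover_push 0.97 [315.5, 275.2] [ 0.545 -0.165  0.093]
coupling 0.46 [371.0, 302.3] [ 0.694 -0.207  0.   ]
tape 0.57 [351.3, 262.0] [ 0.693 -0.019  0.   ]
1.1 [ 0.213 -0.507  0.231] [-179.998   -0.002   22.734] 0.0854666378341106 [-0.479 -0.524  0.519]
```

View pics/side0.png

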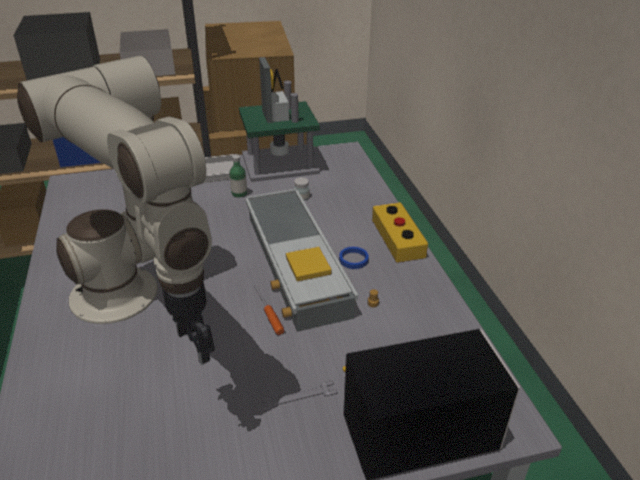

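The side view agrees: the box is across the middle, the block is at (309,263), and nothing blocks the air path. The box yaw is about 4.2° and the block's -y face is near (0.543,-0.164).

Emit:
{"name": "send_rows", "arguments": {"moves": [0.95, 0.87, 0, 0, 0, -0.27, 1, 0.95, 0.87, 0, 0, 0, -0.27, 1, 0.95, 0.87, 0, 0, 0, -0.27, 1, 0.95, 0.87, 0, 0, 0, -0.27, 1, 0.95, 0.87, 0, 0, 0, -0.27, 1, 0.95, 0.87, 0, 0, 0, -0.27, 1, 0.95, 0.87, 0, 0, 0, -0.27, 1, 0.95, 0.87, 0, 0, 0, -0.27, 1]}}

```text
time: 2.1
ee_pos: [0.4033, -0.3325, 0.2314]
tcp_rot: [180.0, -0.0, 4.1]
wrist_force: [0.9, -1.1, -0.1]
opening: -0.0
grasp_force: 0.0
```

Emit:
{"name": "send_rows", "arguments": {"moves": [0.95, 0.87, 0, 0, 0, 0, 1, 0.95, 0.87, 0, 0, 0, 0, 1, 0.95, 0.87, 0, 0, 0, 0, 1, 0.95, 0.87, 0, 0, 0, 0, 1, 0.95, 0.87, 0, 0, 0, 0, 1, 0.95, 0.87, 0, 0, 0, 0, 1, 0, 0, -1, 0, 0, 0, 1, 0, 0, -1, 0, 0, 0, 1]}}

```text
time: 3.1
ee_pos: [0.5455, -0.2023, 0.1806]
tcp_rot: [180.0, -0.0, 4.2]
wrist_force: [-1.1, -0.2, 0.5]
opening: 0.0003
grasp_force: 0.0
```

Emit:
{"name": "send_rows", "arguments": {"moves": [0, 0, -1, 0, 0, 0, 1, 0, 0, -1, 0, 0, 0, 1, 0, 0, -1, 0, 0, 0, 1, 0, 0, -0.6, 0, 0, 0, 1, 0, 0, 0, 0, 0, 0, 1]}}

```text
time: 3.72
ee_pos: [0.5446, -0.2026, 0.0905]
tcp_rot: [-180.0, 0.1, 4.2]
wrist_force: [-0.7, -0.3, 0.1]
opening: 0.0001
grasp_force: 0.0
```

```bash
python3 - <<'E'
from h import *
s=bot.get_obs();print(s["ee_pos"],s["wrist_force"])
c=bot.camera("wrist"); save(c,"w0")
E
```

```text
[ 0.5445653  -0.20261594  0.09045154] [-0.66776698 -0.25181421  0.11768378]
```

View pics/w0.png

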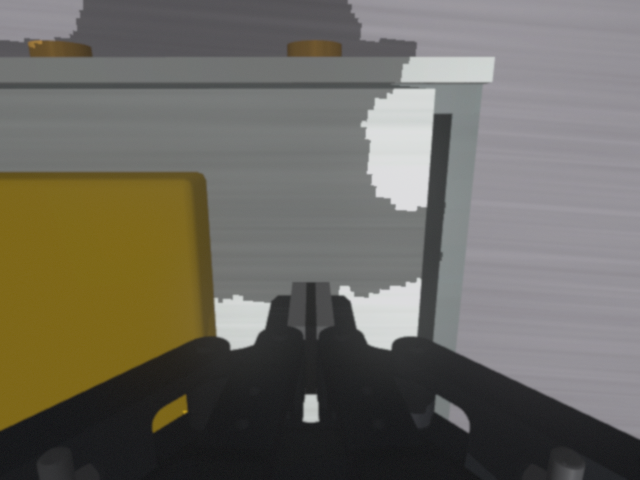

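The wrist view shows the shut fingertips at (310,300), the block face at column 210 on the left, and a clear gap with no contact. I'll push now.

Emit:
{"name": "send_rows", "arguments": {"moves": [-0.06, 0.8, 0, 0, 0, 0, 1, -0.06, 0.8, 0, 0, 0, 0, 1, -0.06, 0.8, 0, 0, 0, 0, 1, -0.06, 0.8, 0, 0, 0, 0, 1, -0.06, 0.8, 0, 0, 0, 0, 1, -0.06, 0.8, 0, 0, 0, 0, 1, -0.06, 0.8, 0, 0, 0, 0, 1, -0.06, 0.8, 0, 0, 0, 0, 1]}}

```text
time: 4.78
ee_pos: [0.5329, -0.0414, 0.0912]
tcp_rot: [180.0, 0.0, 4.2]
wrist_force: [2.2, -3.0, 1.5]
opening: 0.0001
grasp_force: 1.4
```

Emit:
{"name": "send_rows", "arguments": {"moves": [-0.05, 0.7, 0, 0, 0, 0, 1, -0.05, 0.7, 0, 0, 0, 0, 1, -0.05, 0.7, 0, 0, 0, 0, 1, -0.05, 0.7, 0, 0, 0, 0, 1, -0.05, 0.5, 0, 0, 0, 0, 1, -0.04, 0.5, 0, 0, 0, 0, 1]}}

```text
time: 5.52
ee_pos: [0.5264, 0.0459, 0.0912]
tcp_rot: [-179.7, -0.0, 4.8]
wrist_force: [1.4, -2.7, -1.2]
opening: -0.0
grasp_force: 1.1
```

Emit:
{"name": "send_rows", "arguments": {"moves": [-0.03, 0.4, 0, 0, 0, 0, 1, -0.03, 0.4, 0, 0, 0, 0, 1, -0.03, 0.4, 0, 0, 0, 0, 1, -0.02, 0.2, 0, 0, 0, 0, 1]}}

```text
time: 6.02
ee_pos: [0.5253, 0.0627, 0.0912]
tcp_rot: [-178.9, 0.0, 6.3]
wrist_force: [0.2, -3.5, 0.2]
opening: 0.0
grasp_force: 1.0
```

Emit:
{"name": "send_rows", "arguments": {"moves": [-0.02, 0.15, 0, 0, 0, 0, 1, -0.02, 0.15, 0, 0, 0, 0, 1]}}

```text
time: 6.28
ee_pos: [0.5248, 0.0664, 0.0913]
tcp_rot: [-178.8, 0.0, 6.6]
wrist_force: [1.9, -2.2, -0.8]
opening: 0.0
grasp_force: 1.0
```

```bash
python3 - <<'E'
from h import *
np.set_printoptions(precision=3,suppress=True)
s=bot.get_obs();print(s["q"],s["ee_pos"],s["tcp_rot"],s["joint_efforts"],s["torque"])
c=bot.camera("top"); save(c,"t1")
c=bot.camera("wrist"); save(c,"w1")
a=np.hstack([cv2.imread("pics/t1.png")[180:330,220:460],cv2.resize(cv2.imread("pics/w1.png"),(200,150))]);cv2.imwrite("pics/m1.png",cv2.resize(a,None,fx=1.8,fy=1.8))
E
```

```text
[  6.55    1.679  -8.86   79.463   1.227 179.943] [0.525 0.066 0.091] [-178.773    0.001    6.607] [  0.992 -48.989  46.74    0.413   0.647  -0.024] [-0.451 -0.212  0.007]
```

View pics/m1.png

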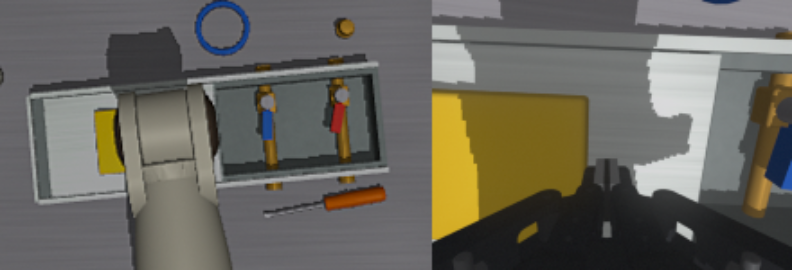

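The left half shows the cover most of the way open, red at the right valve (box y=-75) and blue at y=+45. The last joint reached its 180° limit, so I'll back off and turn the tool by +90°, which suits the well as well.

Emit:
{"name": "send_rows", "arguments": {"moves": [0.06, -0.8, 0, 0, 0, 0, 1, 0.03, -0.4, 0, 0, 0, 0, 1, 0, 0, 0, 0, 0, 1, 1, 0, 0, 0, 0, 0, 1, 1, 0, 0, 0, 0, 0, 1, 1, 0, 0, 0, 0, 0, 1, 1, 0, 0, 0, 0, 0, 1, 1, 0, 0, 0, 0, 0, 1, 1]}}

```text
time: 7.38
ee_pos: [0.527, 0.0365, 0.0913]
tcp_rot: [-178.8, -0.0, 58.4]
wrist_force: [-0.2, -0.4, -0.2]
opening: 0.0003
grasp_force: 0.0
```

Emit:
{"name": "send_rows", "arguments": {"moves": [0, 0, 0, 0, 0, 1, 1, 0, 0, 0, 0, 0, 1, 1, 0, 0, 0, 0, 0, 1, 1, 0, 0, 0, 0, 0, 1, 1, 0, 0, 0, 0, 0, 0, 1]}}

```text
time: 8.0
ee_pos: [0.527, 0.0365, 0.0913]
tcp_rot: [-178.8, -0.0, 92.5]
wrist_force: [-0.4, 0.1, -0.0]
opening: -0.0002
grasp_force: 0.0
```

Emit:
{"name": "send_rows", "arguments": {"moves": [-0.05, 0.6, 0, 0, 0, 0, 1, -0.05, 0.6, 0, 0, 0, 0, 1, -0.03, 0.4, 0, 0, 0, 0, 1, -0.02, 0.2, 0, 0, 0, 0, 1]}}

```text
time: 8.5
ee_pos: [0.5233, 0.0822, 0.0913]
tcp_rot: [-178.8, 0.0, 92.6]
wrist_force: [1.0, -1.9, 0.7]
opening: 0.0001
grasp_force: 1.1
```

Emit:
{"name": "send_rows", "arguments": {"moves": [-0.02, 0.15, 0, 0, 0, 0, 1, -0.01, 0.15, 0, 0, 0, 0, 1]}}

```text
time: 8.75
ee_pos: [0.5231, 0.0844, 0.0914]
tcp_rot: [-178.8, 0.6, 92.4]
wrist_force: [4.5, -40.2, 2.4]
opening: 0.0004
grasp_force: 20.0
```

The force jumped to 40 N, so the cover is at its stop. I'll back off, rise and move toward the red valve.

Emit:
{"name": "send_rows", "arguments": {"moves": [0.06, -0.8, 0, 0, 0, 0, 1, 0.06, -0.8, 0.6, 0, 0, 0, 1, 0.06, -0.8, 1, 0, 0, 0, 1, 0.06, -0.8, 1, 0, 0, 0, 1, 0.06, -0.8, 1, 0, 0, 0, 1, 0, -0.8, 1, 0, 0, 0, 1, -0.1, -0.8, 0, 0, 0, 0, 1, -0.1, -0.8, 0, 0, 0, 0, 1]}}

```text
time: 9.75
ee_pos: [0.5251, -0.0718, 0.2066]
tcp_rot: [-178.8, -0.0, 92.5]
wrist_force: [-0.9, -0.7, -0.7]
opening: -0.0002
grasp_force: 0.0
```

```bash
python3 - <<'E'
from h import *
np.set_printoptions(precision=3,suppress=True)
s=bot.get_obs();print(s["q"],s["ee_pos"],s["tcp_rot"])
for n in("wrist","top"):
    c=bot.camera(n); save(c,n+"2")
    for q,z in(("red_pivot",.065),("red_tip",.064),("blue_pivot",.065),("blue_tip",.064),("well_mouth",.075),("cover_push",.093)):
        r=bot.landmark_of(n,q)
        if r: print(n,q,r[0]["p"],r[0]["pixel"],onz(c,r[0]["pixel"],.053 if z<.07 else z))
E
```

```text
[-7.699  2.968  5.201 93.407 -0.169 79.772] [ 0.525 -0.072  0.207] [-178.815   -0.042   92.53 ]
wrist blue_pivot 0.58 [378.7, 232.0] [ 0.572 -0.081  0.053]
wrist blue_tip 0.85 [302.0, 227.0] [ 0.515 -0.08   0.053]
wrist well_mouth 0.64 [327.5, 303.0] [ 0.536 -0.129  0.075]
top red_pivot 0.78 [408.3, 234.4] [ 0.58  -0.199  0.053]
top red_tip 0.41 [410.0, 250.7] [ 0.533 -0.202  0.053]
top blue_tip 0.5 [292.6, 258.6] [0.516 0.138 0.053]
top cover_push 0.78 [305.9, 254.2] [0.528 0.097 0.093]
```

View pics/wrist2.png

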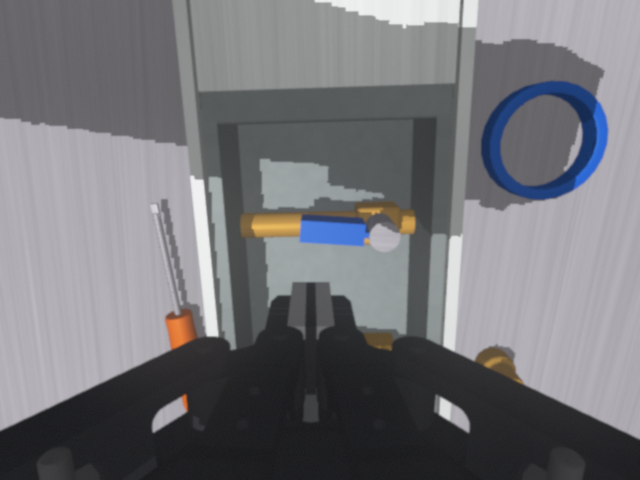

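The wrist view shows the well fully uncovered and the blue handle at (335,230). Its position agrees with my box frame to about 3 mm, so red_pivot is near (0.584,-0.201). Next I'll move above the entry point on red's -y side.

Emit:
{"name": "send_rows", "arguments": {"moves": [0.11, -0.92, 0, 0, 0, 0, 1, 0.11, -0.92, 0, 0, 0, 0, 1, 0.11, -0.92, 0, 0, 0, 0, 1, 0.11, -0.92, 0, 0, 0, 0, 1, 0.11, -0.92, 0, 0, 0, 0, 1, 0.11, -0.92, -0.5, 0, 0, 0, 1, 0.11, -0.92, -0.9, 0, 0, 0, 1, 0, 0, -0.9, 0, 0, 0, 1]}}

```text
time: 11.45
ee_pos: [0.5441, -0.2341, 0.1468]
tcp_rot: [-178.7, -0.0, 92.5]
wrist_force: [-0.7, -0.1, 0.5]
opening: -0.0
grasp_force: 0.0
```

```bash
python3 - <<'E'
from h import *
np.set_printoptions(precision=3,suppress=True)
s=bot.get_obs();print(s["q"],s["ee_pos"],s["tcp_rot"])
c=bot.camera("wrist"); save(c,"wrist3")
for q in("red_pivot","red_tip","blue_pivot","blue_tip"):
    r=bot.landmark_of("wrist",q)
    if r: print(q,r[0]["p"],r[0]["pixel"],onz(c,r[0]["pixel"],.053))
E
```

```text
[-23.015  11.107   7.547  87.591  -0.54   64.537] [ 0.544 -0.234  0.147] [-178.729   -0.008   92.453]
red_pivot 0.89 [386.9, 182.4] [ 0.583 -0.198  0.053]
red_tip 0.69 [282.2, 156.8] [ 0.523 -0.187  0.053]
```

View pics/wrist3.png

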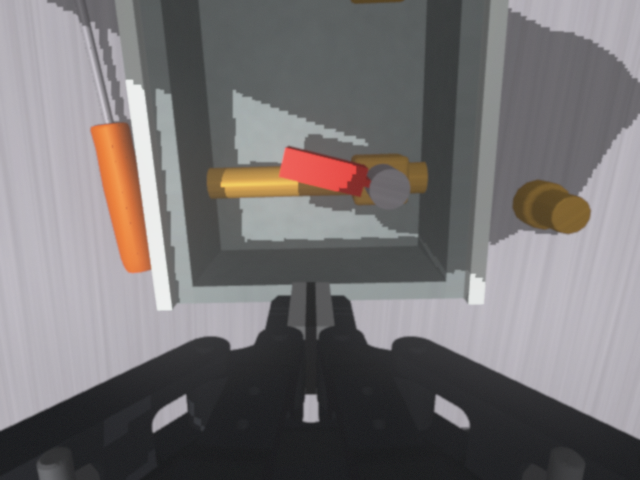

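The wrist view shows the red handle from its pivot at (387,182) to its tip at (283,165), open about 0.25 rad. The free space on its -y side is between it and the near wall at row 250, so I'll descend there.

Emit:
{"name": "send_rows", "arguments": {"moves": [0, 0.3, -0.6, 0, 0, 0, 1, 0, 0, -0.7, 0, 0, 0, 1, 0, 0, -0.7, 0, 0, 0, 1, 0, 0, -0.7, 0, 0, 0, 1, 0, 0, -0.7, 0, 0, 0, 1, 0, 0, -0.6, 0, 0, 0, 1, 0, 0, 0, 0, 0, 0, 1]}}

```text
time: 12.58
ee_pos: [0.5435, -0.2244, 0.0473]
tcp_rot: [-178.7, -0.1, 92.5]
wrist_force: [0.3, -0.6, 0.8]
opening: -0.0001
grasp_force: 0.0
```

```bash
python3 - <<'E'
import numpy as np
p=np.array([.583,-.199]);X=np.array([.997,.073]);Y=np.array([-.073,.997])
for t in range(0,100,10):
    a=np.radians(t);s,c=np.sin(a),np.cos(a);h=.014*s+.011*c+.008
    w=p+X*(-.04*c-s*h)+Y*(.04*s-c*h); print(t,w.round(4), ((w-q)/.025).round(2) if t else ""); q=w
E
```

```text
0 [ 0.5445 -0.2209] 
10 [ 0.5411 -0.2161] [-0.14  0.19]
20 [ 0.5382 -0.2103] [-0.11  0.23]
30 [ 0.5363 -0.2037] [-0.08  0.27]
40 [ 0.5357 -0.1962] [-0.03  0.3 ]
50 [ 0.5366 -0.1883] [0.04 0.32]
60 [ 0.5393 -0.1803] [0.11 0.32]
70 [ 0.5439 -0.1727] [0.18 0.3 ]
80 [ 0.5502 -0.166 ] [0.25 0.27]
90 [ 0.5581 -0.1607] [0.32 0.21]
```

Next I follow the arc, first to 50°, then on.

Emit:
{"name": "send_rows", "arguments": {"moves": [-0.1, 0.33, 0, 0, 0, 0, 1, -0.11, 0.23, 0, 0, 0, 0, 1, -0.08, 0.27, 0, 0, 0, 0, 1, -0.03, 0.3, 0, 0, 0, 0, 1, 0.04, 0.32, 0, 0, 0, 0, 1]}}

```text
time: 13.2
ee_pos: [0.5372, -0.188, 0.049]
tcp_rot: [-178.8, 0.0, 92.5]
wrist_force: [-0.4, -2.2, -0.2]
opening: 0.0002
grasp_force: 1.1
```

Emit:
{"name": "send_rows", "arguments": {"moves": [0.11, 0.32, 0, 0, 0, 0, 1, 0.18, 0.3, 0, 0, 0, 0, 1, 0.25, 0.27, 0, 0, 0, 0, 1, 0, 0, 0, 0, 0, 0, 1]}}

```text
time: 13.7
ee_pos: [0.5513, -0.1653, 0.0486]
tcp_rot: [-178.8, -0.0, 92.6]
wrist_force: [0.4, -0.5, 0.5]
opening: -0.0001
grasp_force: 0.0
```

```bash
python3 - <<'E'
from h import *
c=bot.camera("wrist"); save(c,"wrist4")
E
```

```text
(no output)
```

View pics/wrist4.png

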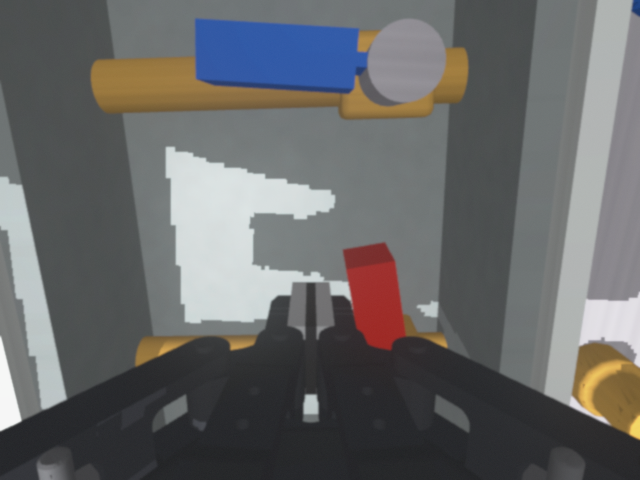

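The wrist view shows the red handle at (375,300), nearly across its pipe, with the fingers on its -x side. Blue is clear at (275,55). I'll push the rest along box +x.

Emit:
{"name": "send_rows", "arguments": {"moves": [0.2, 0.07, 0, 0, 0, 0, 1, 0.15, 0.03, 0, 0, 0, 0, 1, 0.1, 0.01, 0, 0, 0, 0, 1, 0.05, 0, 0, 0, 0, 0, 1]}}

```text
time: 14.25
ee_pos: [0.5597, -0.1634, 0.0484]
tcp_rot: [-178.3, -0.0, 92.5]
wrist_force: [-24.0, 0.4, 10.5]
opening: -0.0003
grasp_force: 12.3
```

Emit:
{"name": "send_rows", "arguments": {"moves": [-0.4, 0, 0, 0, 0, 0, 1, -0.4, 0, 0, 0, 0, 0, 1, 0, 0, 0.8, 0, 0, 0, 1, 0, 0, 0.9, 0, 0, 0, 1, 0, -0.6, 1, 0, 0, 0, 1, 0, -0.9, 1, 0, 0, 0, 1, 0, -0.9, 1, 0, 0, 0, 1, 0, -0.9, 0.5, 0, 0, 0, 1]}}

```text
time: 15.25
ee_pos: [0.5437, -0.2468, 0.1807]
tcp_rot: [-178.9, 0.1, 92.6]
wrist_force: [-0.5, 0.1, -0.2]
opening: -0.0001
grasp_force: 0.0
```

```bash
python3 - <<'E'
from h import *
np.set_printoptions(precision=3,suppress=True)
bot.camera("wrist")
c=bot.camera("wrist"); save(c,"wrist5")
for q in("red_pivot","red_tip","blue_pivot","blue_tip"):
    r=bot.landmark_of("wrist",q)
    if r: print(q,r[0]["p"],r[0]["pixel"],onz(c,r[0]["pixel"],.053))
c=bot.camera("top"); save(c,"top5")
r=bot.landmark_of("top","cover_push"); print(r and onz(c,r[0]["pixel"],.093))
a=np.hstack([cv2.resize(cv2.imread("pics/wrist5.png"),(480,360)),cv2.resize(cv2.imread("pics/top5.png")[170:320,220:350],(312,360))]);cv2.imwrite("pics/m5.png",a)
E
```

```text
red_pivot 0.85 [380.6, 150.2] [ 0.584 -0.198  0.053]
red_tip 0.72 [381.2, 53.2] [ 0.579 -0.14   0.053]
[0.524 0.101 0.093]
```

View pics/m5.png

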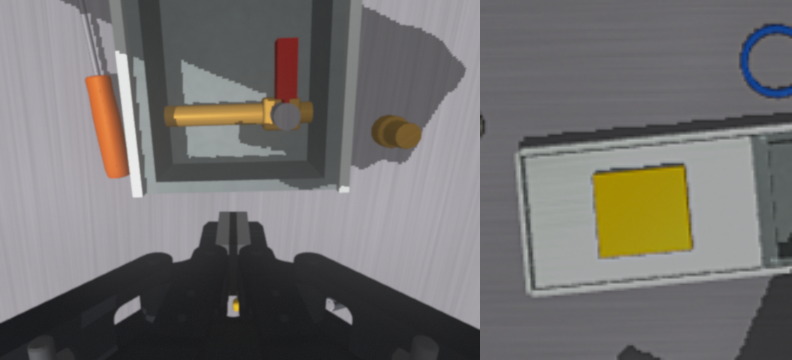

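The left half shows the red handle square across its pipe, with its tip direction matching box +y. The right half shows the cover at the end stop, with its block at (643,210).

```bash
python3 -c "
from workcell import bot
print(bot.job_done())"
```

```text
the job is handed in; nothing more can be done
None
```

I pushed the cover to its stop and turned the red handle fully shut across its pipe. The blue handle and the other things on the bench were not touched, and the job was handed in at about 15.5 s.

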